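Unlock and lift the tube cassette out of its dock

TASK

Take the six-tube cassette out of its docking station: first draw the sprung keeper slide at the front of the dock out until its pointer stands on the long mark and let go of it there, then pinch the cassette's two side catches together and lift it straight up. Finish holding it above the dock, still and upright, by the pinched catches, its underside at least 12 cm above the table and touching nothing else, with the keeper still at the mark. Leave the other things on the bench where they are.

Things in the scene. Friction and masses are not known exactly. Their poses are not given: they have to be found in the camera images.
- dock: Docking station fixed to the bench: white base 226 x 80 x 8 mm, grey guides. Origin on the bench plane under the cassette's middle; x along its length, keeper end at -x (base x -150 to +76 mm), y left, z up. White ledges 46.5 mm above the bench at y = +-20.5 to +-36, x = +-22 mm hold down the teeth of the cassette's catches until both are pinched. Place and yaw vary.
- cassette: Loose black cassette with a row of six capped tubes fixed in it, 0.27 to 0.42 kg. Origin at the centre of its underside, between the catches; seated, it has the dock's axes and its origin is 8 mm above the bench, with 1 mm of play. 116 mm long (x = +-58), 22 mm wide, caps reach 98 mm above its underside; a tab 24 mm long, 22 mm high at its -x end lies under the keeper.
- keeper (a joint): Keeper slide at the dock's front, m: 0 fully in (nose over the cassette's tab), grows as it is pulled along dock -x, end stop 0.050; starts at 0 to 0.008. Nose clear of the cassette from 0.020; pointer on the long mark at 0.032 (right within 5 mm). A spring draws it in, but a brake holds it wherever it is left; pulling out takes 8 to 10 N, pushing in 3 to 4 N.
- keeper_grip (a point): Point to grip on the keeper slide: centre of its upright black fin, 12 mm thick along the slide (dock x), 34 mm wide (dock y), from 40 to 90 mm above the bench; this point is 78 mm above the bench and moves with the slide. Free on both faces.
- pointer (a point): Left end of the keeper's thin steel pointer bar (3 mm along dock x), just ahead of the fin on the cassette's side (14 mm to dock +x of the fin's centre); moves with the slide.
- mark (a point): Middle of the long white mark (3 mm thick, 20 mm long) on the grey cheek left of the slide; the same mark is on the right cheek. The short thin marks are 8 mm apart. The pointer must stand at the same dock x as this point.
- pad_left (a point): Centre of the outer face of the left catch's ribbed finger pad, at the cassette's +y side, 27 mm from its middle plane at rest and 77 mm above its underside. The pad is 30 mm along cassette x, 30 mm high (62 to 92 mm above the underside). Moves with the catch.
- pad_right (a point): The same at the cassette's -y side. At rest the two pads measure 54 mm over their outer faces, pinched fully 40 mm.
- catch_left (a joint): Left grey catch, m: 0 at rest (sprung out, tooth under the dock's ledge), 0.007 pinched fully in against its stop. The tooth is free from about 0.004. The spring pushes out with 3 N at rest, 6.5 N fully in; a grip of 15 to 30 N squeezes it home and carries the cassette.
- catch_right (a joint): Right catch, the same, pinched in the opposite direction.
- tube_rack: Bystander: loose black and white rack with 24 capped tubes, 180 x 72 x 98 mm, origin at the centre of its underside. It and the dock change sides.
- pen: Bystander: marker pen lying 130 x 12 x 12 mm beside the dock's right (dock -y) side, origin under its middle.
- dish: Bystander: clear lidded dish, 92 mm wide, 16 mm high, beside the dock's left side, origin at the centre of its underside.
- carton: Bystander: white carton 75 x 42 x 105 mm at the left of the bench, origin at the centre of its underside.
- label_roll: Bystander: roll of labels, 72 mm wide, 40 mm high, standing on its end, origin at the centre of its underside.
- reagent: Bystander: white jar 52 mm wide, 100 mm high, beyond the dock and rack, near the middle line, origin at the centre of its underside.
There are look-alikes about, which are no part of the job. What is shaped like the dock but green or pink is not meant.

How it is judged (in metres and radians):
On the way, in this order (a step that is already met when the one before it is completed fails the run):
1. the keeper slide is drawn out to the long mark and let go of there, the cassette still seated (value of joint keeper between 0.027 and 0.037 m and contact force between each of the arm, the fingers and keeper below 0.1 N and z of cassette in the frame of dock below 0.014 m), for 0.2 s.
2. both side catches are pinched in by the fingers, the cassette still in the dock (value of joint each of catch_left, catch_right above 0.004 m and contact force between the fingers and cassette above 2 N and z of cassette in the frame of dock below 0.02 m), for 0.05 s.
At the end, for the whole second after the job is handed in: Cassette held above the dock (within 15 cm sideways), still (under 4 cm/s), by the fingers, both catches pinched in over 4 mm, underside over 12 cm above the bench, within 15 degrees of upright, touching neither dock nor bystanders; keeper slide within 5 mm of its long mark (horizontal distance between cassette and dock below 0.15 m and height (world z) of cassette above 0.12 m and angle between cassette's own z axis and vertical below 0.26 rad and value of joint each of catch_left, catch_right above 0.004 m and contact force between the fingers and cassette above 2 N and contact force between cassette and dock below 0.1 N and contact force between cassette and tube_rack below 0.1 N and contact force between cassette and carton below 0.1 N and contact force between cassette and reagent below 0.1 N and linear speed of cassette below 0.04 m/s and value of joint keeper between 0.027 and 0.037 m); the arm keeps its last pose, push and grip.
It fails at once if the cassette is tipped over by more than 35 degrees (angle between cassette's own z axis and vertical above 0.6 rad).
It fails at once if a bystander is moved by more than 30 mm (distance of any of tube_rack, pen, dish, carton, label_roll, reagent from where it was at the start of the episode above 0.03 m).
It also fails if it takes over 53 s, if anything falls off the work surface, if the arm or the gripper's body presses on something with over 40 N, if the wrist force passes 120 N, or if a joint passes its speed limit or range.

ROBOT

A 7-joint arm with a two-finger parallel gripper is mounted at the origin on the work surface. World frame = base frame: x ahead of the robot, y to its left, z up, the work surface at z = 0. Lengths are in mm, angles in rad, forces in N, time in s.
With the tool pointing down it reaches from about 400 to 875 mm from the base axis. Payload 4.4 kg.
Tool frame: the origin (TCP) lies at the very end of the fingers, on their centre line; the grasp point (between the pads) lies 19 mm behind it (ctrl.grasp_offset is the distance from the TCP to the grasp point, in mm); z points along the fingers, y is the line along which they close (so a half turn about z gives the same grasp; the last joint's range is limited). The gripper opens to 85 mm and grips with 20 to 120 N. Pads are 22 mm wide; open, the fingers measure 114 mm over their backs; the gripper's body (76 mm by 85 mm) begins 54 mm behind the grasp point. The pads swing forward as they close: fully open they stand 13 mm farther back than shut.
Start: joints at [1.065, 0.628, 0.038, 1.517, -0.027, 0.996, -0.02], TCP at [276.771, -588.146, 231.313] pointing down, gripper open.
Joint ranges: [-3.06, 3.06], [-0.37, 2.12], [-1.25, 1.32], [0.18, 2.47], [-1.1, 4.24], [0.23, 1.98], [-2.94, 2.94]. Speed limits (rad/s): [2.57, 2.57, 3.14, 3.14, 3.14, 3.14, 3.14].

INTERFACE

Orientations are given as [roll, pitch, yaw] about the fixed x, y, z axes, in that order (R = Rz(yaw) Ry(pitch) Rx(roll)).
In Python, from cell import status, cams, ctrl gives the robot as it stands.
- The arm moves only by the tool move_arm, never from a script. Its argument "plan" is a list of rows, each a list of 3 entries, a list of its own where there are three numbers: the shift along the world's x, y, z in mm, then the turn, a rotation vector about the world's x, y, z in degrees, then the opening, from 0 (shut) to 1 (fully open). In form: [[[x, y, z], [wx, wy, wz], gripper], ...]. A call has 1 to 10 rows; each row shifts and turns the commanded pose from where the row before left it; what a row does not reach is not made up. A row lasts 1/8 s, in which the tool goes at most 62.5 mm and 10.7 degrees, less where a joint would pass 70% of its speed; a pose out of reach is approached as far as the arm can. A call with a gripper value outside its range is refused whole. The fingers move at their own pace and stop on an object; the grip force is fixed at half the most. Time passes only in rows, so rows that do not move let the fingers close. It gives the time, the measured TCP pose, the force, the opening and the grip force at its end, in the units of the state.
- status.read_state(): the state, without advancing time (a new reading comes with each control period).
- cams.get_image(name): name is "side" or "top"; returns the picture (480x640x3 uint8, blue, green, red); there is no depth.
- cams.camera_params(name): a dict with "K" (3x3 intrinsics, pixels), "k1" (the pictures are not rectified: a ray, as slopes to the right and down, at radius r is drawn at 1 + k1 r^2 times it, then the intrinsics apply), "pose" (4x4, takes a point from camera to world coordinates). Camera axes: x right, y down, z forward; pixel columns grow to the right and rows downward; lengths in mm; the calibration is good to about 2 mm. A picture is of the moment at which its call begins. camera_params takes no time and is no camera call.
- ctrl.finish_job(): hands the job in; it is judged then, once.
The state is a dict: "clock": time; "qpos": joint angles; "qd": joint speeds; "tau": joint torques, N m; "eef_pos": TCP position; "tool_rot": TCP orientation; "force": force on the tool from outside, world axes, zero at the start; "torque": the same for the moment, N m; "width": finger opening in mm; "gripper_force": force on a finger pad.
Only numpy, scipy, OpenCV 4.12 (cv2) and the standard library are available. Lean on these libraries where they do the work, as an engineer would, in place of code of your own. Each camera call takes 0.05 s, during which the arm holds its last target. There are 200 camera calls.

## Working session

There is one attempt and no reset: what is moved stays moved. The work goes in short steps, Python scripts to look and compute and a tool call to move; the robot and the scene stay as the last step left them, time stands still between calls to the robot, and variables do not carry over. Pictures are saved under pics/ and viewed, at most 10 in all, crops included, and the job is handed in when it is done.

Besides the shell and the picture viewer there is one more tool, called as a command line: name --argument value ..., lists and objects as JSON in quotes. move_arm: Moves the arm, as the interface text tells. Its arguments: {"type":"object","properties":{"plan":{"type":"array","items":{"type":"array"}}},"required":["plan"]}

```bash
mkdir -p pics
cat > h.py <<'E'
import numpy as np, cv2
from cell import status, cams, ctrl
def ray(n,u,v):
    p=cams.camera_params(n);K=np.array(p["K"]);T=np.array(p["pose"])
    d=np.array([(u-K[0,2])/K[0,0],(v-K[1,2])/K[1,1]]);s=d.copy()
    for _ in range(20): s=d/(1+p["k1"]*(s@s))
    r=T[:3,:3]@np.array([s[0],s[1],1]);return T[:3,3],r/np.linalg.norm(r)
def onz(n,u,v,z):
    o,r=ray(n,u,v);return o+r*(z-o[2])/r[2]
def tri(a,b):
    o1,r1=ray("top",*a);o2,r2=ray("side",*b)
    t=np.linalg.lstsq(np.c_[r1,-r2],o2-o1,rcond=None)[0]
    P,Q=o1+t[0]*r1,o2+t[1]*r2;return (P+Q)/2,np.linalg.norm(P-Q)
def proj(n,X):
    p=cams.camera_params(n);K=np.array(p["K"]);T=np.array(p["pose"])
    c=T[:3,:3].T@(np.array(X)-T[:3,3]);s=c[:2]/c[2];s=s*(1+p["k1"]*(s@s))
    return K[0,0]*s[0]+K[0,2],K[1,1]*s[1]+K[1,2]
E
python3 - <<'E'
from h import *
np.set_printoptions(suppress=True,precision=3)
for n in("top","side"):
    cv2.imwrite(f"pics/{n}0.png",cams.get_image(n)); p=cams.camera_params(n);print(n,np.array(p["K"])[0],p["k1"],np.array(p["pose"]))
print(status.read_state())
E
```

```text
top [540.087   0.    313.593] -0.0855429264215253 [[   0.014   -0.997    0.077  407.617]
 [  -1.      -0.014    0.005   -3.889]
 [  -0.004   -0.077   -0.997 1665.233]
 [   0.       0.       0.       1.   ]]
side [497.654   0.    323.62 ] 0.03828960309001177 [[    0.962    -0.149     0.229   231.254]
 [   -0.273    -0.509     0.816 -1030.154]
 [   -0.005    -0.847    -0.531   746.058]
 [    0.        0.        0.        1.   ]]
{'clock': 0.1, 'qpos': array([ 1.065,  0.629,  0.038,  1.518, -0.027,  0.996, -0.02 ]), 'qd': array([-0.001, -0.001, -0.001, -0.001,  0.001, -0.   , -0.001]), 'tau': array([  0.003, -56.453,   1.231, -19.397,   0.011,   0.005,   0.   ]), 'eef_pos': array([ 276.519, -587.64 ,  230.486]), 'tool_rot': array([-3.14,  0.  ,  0.44]), 'force': array([-0.841, -0.489, -0.486]), 'torque': array([-0.015,  0.012,  0.048]), 'gripper_force': 0.0, 'width': 85.60497367769739}
```

View pics/top0.png

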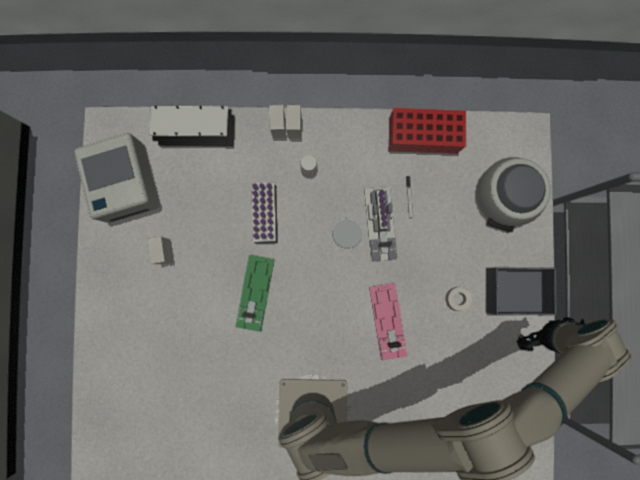

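View pics/side0.png

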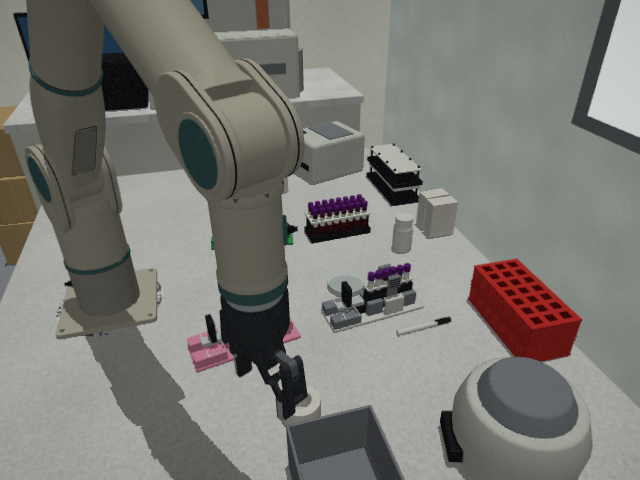

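Both views show the white dock at top (381,222) / side (368,300), its keeper end nearer the robot. Possible confusions are the green dock at top (255,293), the pink dock at top (388,322) and the purple-capped rack at top (263,212). I choose the white dock and check it in a close crop.

Run:
```python
from h import *
a=cv2.imread("pics/top0.png")[180:270,345:425];b=cv2.imread("pics/side0.png")[255:335,310:430]
a=cv2.resize(a,None,fx=6,fy=6,interpolation=cv2.INTER_CUBIC)[:540];b=cv2.resize(b,None,fx=5,fy=5,interpolation=cv2.INTER_CUBIC)
a=cv2.resize(a,(320,360));b=cv2.resize(b,(480,320))
o=np.zeros((360,800,3),np.uint8);o[:,:320]=a;o[:320,320:]=b
cv2.imwrite("pics/crop0.png",o)
# caps purple
for n in("top","side"):
    im=cv2.imread(f"pics/{n}0.png");h=cv2.cvtColor(im,cv2.COLOR_BGR2HSV)
    m=cv2.inRange(h,(125,90,40),(165,255,255))
    k,_,st,c=cv2.connectedComponentsWithStats(cv2.dilate(m,np.ones((3,3))))
    for i in range(1,k):
        if st[i,4]>10: print(n,st[i],c[i].round(1))
```

```text
top [267 183   5   5  24] [268.9 185.1]
top [253 184   4   5  20] [254.5 186. ]
top [260 184   5   4  19] [261.9 185.6]
top [253 191   5   5  22] [254.9 192.9]
top [260 190   5   6  25] [261.9 192.6]
top [267 190   5   5  22] [269.1 192.1]
top [379 190   6   5  27] [381.4 192.1]
top [260 197   5   6  27] [262.1 199.6]
top [267 197   5   5  23] [269.  199.2]
top [379 196   8  24 119] [382.7 207.6]
top [253 198   5   5  23] [255. 200.]
top [253 205   5   5  23] [255. 207.]
top [260 205   5   5  24] [262.1 206.9]
top [267 204   5   6  25] [269.2 206.4]
top [253 212   5   5  22] [255.1 214.1]
top [260 212   5   5  23] [262.2 214. ]
top [268 212   5   4  19] [269.9 213.6]
top [253 219   5   5  22] [255.1 221.1]
top [261 219   5   5  23] [262.8 221. ]
top [268 219   5   5  22] [269.9 220.9]
top [382 221   6   5  27] [384.4 223.1]
top [254 227   5   4  19] [255.9 228.6]
top [261 226   5   5  24] [262.9 228.1]
top [268 226   5   5  23] [270. 228.]
top [254 233   5   5  23] [256.  235.2]
top [261 233   5   5  23] [263.  235.2]
top [268 233   5   5  23] [270. 235.]
side [308 193  60  24 906] [337.  204.8]
side [367 262  45  20 469] [388.8 271.6]
```

View pics/crop0.png

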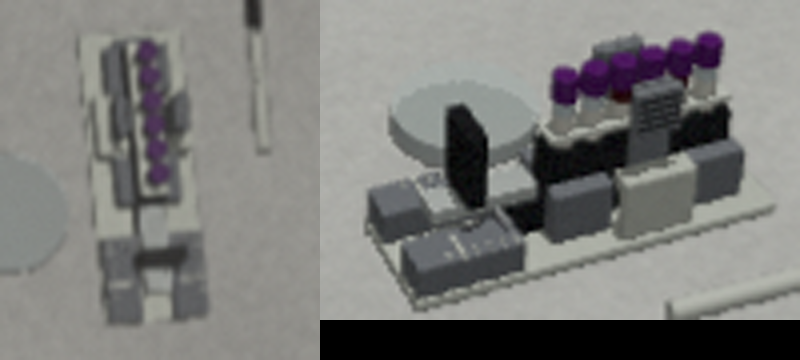

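The crop confirms the white dock, with a black fin on its keeper, six purple caps and white ledges. Its base corners in the side view are about (333.7,332), (423.7,306.7) and (321.7,310.5).

Run:
```python
from h import *
np.set_printoptions(suppress=True,precision=2)
A=onz("top",381.4,192.1,106);B=onz("top",384.4,223.1,106)
C=onz("top",(381.4+384.4)/2,(192.1+223.1)/2,106)
print("caps",A,B,np.linalg.norm(A-B),C,"axis yaw",np.degrees(np.arctan2(*(A-B)[[1,0]])))
for p in[(365,188.7),(390.7,188.2),(396.7,259.5),(371.2,261.2)]: print("topcorner",onz("top",*p,8))
for p in[(333.7,332),(423.7,306.7),(321.7,310.5)]: print("side corner",onz("side",*p,5))
# keeper fin: black blob in top crop 
im=cv2.imread("pics/top0.png");print(im[238:262,372:398].max(2))
# fin top centre in side
P=lambda x,y:(310+(x-320)/4,255+y/4)
for p in[P(455,105),P(485,125),P(470,112)]: print("fin",onz("side",*p,90))
print("finTop", onz("top",345+160/4,180+250/4,90))
```

```text
caps [ 664.93 -192.07  106.  ] [ 574.07 -201.08  106.  ] 91.30357655637336 [ 619.38 -196.57  106.  ] axis yaw 5.664744212352717
topcorner [ 691.   -152.89    8.  ]
topcorner [ 693.79 -232.82    8.  ]
topcorner [ 472.64 -251.82    8.  ]
topcorner [ 466.41 -173.35    8.  ]
side corner [ 469.81 -255.95    5.  ]
side corner [ 693.84 -232.19    5.  ]
side corner [ 464.18 -179.78    5.  ]
[[156 156 155 151 153 144 106  88 125 148 148 147 147 149 149 129 119 115
  113 112 106 108 109 119 139 145]
 [134 131 129 124 124 120 107 100 117 145 148 149 149 151 146 117 104 101
  100  99  96 101 105 115 140 146]
 [111 104 102 105 104 106 105 100 109 141 148 147 148 149 144 112  98  95
   89  92  96 102 109 118 140 144]
 [111 100  96 103  97 101 102  96  94 123 131 129 127 128 117  87  80  74
   70  77  94 104 110 117 141 147]
 [113 105  98  98  90  96  96  86  73  84  88  84  79  76  69  59  56  55
   55  66  91  96  98 110 140 147]
 [112 106 100  96  95  96  84  65  54  55  57  56  55  53  50  53  52  52
   50  62  87  96  97 105 135 146]
 [101 100  97  99  98  95  69  50  46  53  54  55  53  53  5
[... 1325 characters left out ...]
98  98  96  99  96  95 102 124]
 [ 89  94  99  97  97  97  98  96 110 154 164 159 159 162 162 151  91  88
   97  96  95  96  93  94 103 125]
 [ 91  92  97  97  97  97  97  95 110 153 162 161 159 158 160 148  91  83
   93  90  94  95  94  97 109 134]
 [ 89  92  94  93  95  93  94  90 108 153 163 155 149 148 147 133  94  85
   91  95 112 118 114 115 127 141]
 [ 94  94  99  96  96  92  90  96 114 148 152 147 139 137 137 126 117 115
  114 121 136 142 141 140 140 144]
 [120 118 122 122 119 117 116 119 133 145 146 144 142 142 142 141 141 141
  140 141 145 147 147 145 143 141]]
fin [ 510.63 -195.77   90.  ]
fin [ 520.69 -217.48   90.  ]
fin [ 516.54 -204.13   90.  ]
finTop [ 518.74 -205.07   90.  ]
```

Run:
```python
from h import *
a=cv2.imread("pics/top0.png")[232:264,368:400];b=cv2.imread("pics/side0.png")[288:330,320:370]
o=np.zeros((400,800,3),np.uint8);o[:320,:320]=cv2.resize(a,(320,320),interpolation=cv2.INTER_CUBIC)
o[:400,324:]=cv2.resize(b,(476,400),interpolation=cv2.INTER_CUBIC)
cv2.imwrite("pics/crop1.png",o)
```

```text
(no output)
```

View pics/crop1.png

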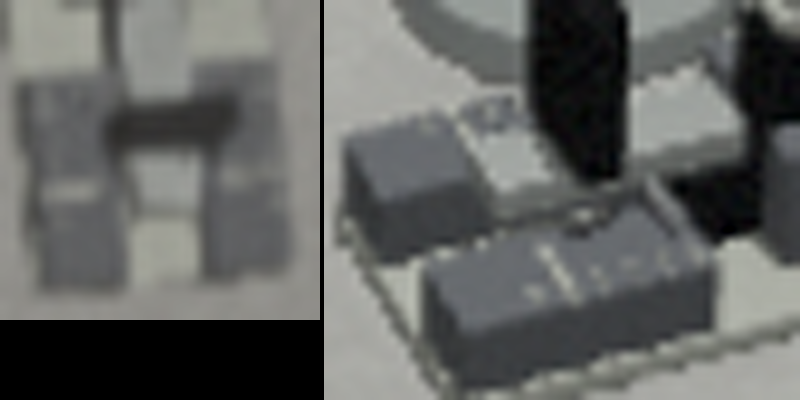

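The zoomed crop shows the long marks at top (375.2,250.7) and (391.5,250.0), the right mark at side (344.6,316.6), and the pointer's right half around side (356,309).

Run:
```python
from h import *
np.set_printoptions(suppress=True,precision=1)
S=lambda x,y:(320+(x-324)/9.52,288+y/9.52)
print("markR",tri((391.5,250),S(558,272)))
z=tri((391.5,250),S(558,272))[0][2]
for zz in(z,32,36,40):
  print(zz,"markR side",onz("side",*S(558,272),zz),"top",onz("top",391.5,250,zz),"L",onz("top",375.2,250.7,zz),"ptr inner",onz("side",*S(650,185),zz),"ptr outer",onz("side",*S(693,250),zz))
X=lambda x,y:(368+x/10,232+y/10)
print("fin top corners",onz("top",*X(125,95),90),onz("top",*X(235,95),90),onz("top",*X(110,140),90))
```

```text
markR (array([ 501.1, -233.7,   22.6]), np.float64(0.6134225994523524))
22.591478962047688 markR side [ 501.4 -233.8   22.6] top [ 500.8 -233.6   22.6] L [ 498.  -183.9   22.6] ptr inner [ 531.9 -210.2   22.6] ptr outer [ 533.9 -235.1   22.6]
32 markR side [ 497.9 -244.1   32. ] top [ 500.3 -232.3   32. ] L [ 497.5 -182.8   32. ] ptr inner [ 528.  -220.9   32. ] ptr outer [ 530.  -245.5   32. ]
36 markR side [ 496.4 -248.5   36. ] top [ 500.1 -231.8   36. ] L [ 497.3 -182.4   36. ] ptr inner [ 526.3 -225.4   36. ] ptr outer [ 528.3 -249.9   36. ]
40 markR side [ 494.9 -252.9   40. ] top [ 499.8 -231.2   40. ] L [ 497.1 -182.    40. ] ptr inner [ 524.7 -229.9   40. ] ptr outer [ 526.7 -254.3   40. ]
fin top corners [ 521.5 -191.9   90. ] [ 521.9 -224.1   90. ] [ 508.2 -187.5   90. ]
```

move_arm --plan '[[[15, 24, 0], [0, 0, 5], 0.5], [[30, 48, 0], [0, 0, 9], 0.5], [[30, 48, 0], [0, 0, 9], 0.5], [[30, 48, 0], [0, 0, 9], 0.5], [[30, 48, 0], [0, 0, 9], 0.5], [[30, 48, 0], [0, 0, 9], 0.5], [[30, 48, 0], [0, 0, 9], 0.5], [[30, 48, 0], [0, 0, 9], 0.5], [[15, 21, -15], [0, 0, 2], 0.5], [[0, 0, -15], [0, 0, 0], 0.5]]'

```text
clock: 1.35
eef_pos: [517.9, -204.7, 200.7]
tool_rot: [3.141, -0.001, 1.666]
force: [-0.4, 0.5, -0.5]
width: 42.9
gripper_force: 0.0
```

move_arm --plan '[[[-2, -2, -35], [0, 0, 0], 0.5], [[0, 0, -45], [0, 0, 0], 0.5], [[0, 0, -40], [0, 0, 0], 0.5], [[0, 0, -18], [0, 0, 0], 0.5], [[0, 0, 0], [0, 0, 0], 0.5]]'

```text
clock: 1.98
eef_pos: [512.2, -210.4, 61.4]
tool_rot: [-3.137, -0.001, 1.659]
force: [0.0, -0.7, 0.3]
width: 42.7
gripper_force: 0.0
```

Run:
```python
from h import *
a=cams.get_image("side");b=cams.get_image("top");cv2.imwrite("pics/side1.png",a)
o=np.zeros((480,800,3),np.uint8);o[:,:480]=cv2.resize(a[240:340,310:410],(480,480),interpolation=cv2.INTER_CUBIC)
o[:320,480:]=cv2.resize(b[225:265,365:405],(320,320),interpolation=cv2.INTER_CUBIC)
cv2.imwrite("pics/c2.png",o);s=status.read_state();print(s["eef_pos"],s["force"])
```

```text
[ 514.33748679 -210.29549141   63.49701177] [-0.30138541  0.01143796 -0.31715528]
```

View pics/c2.png

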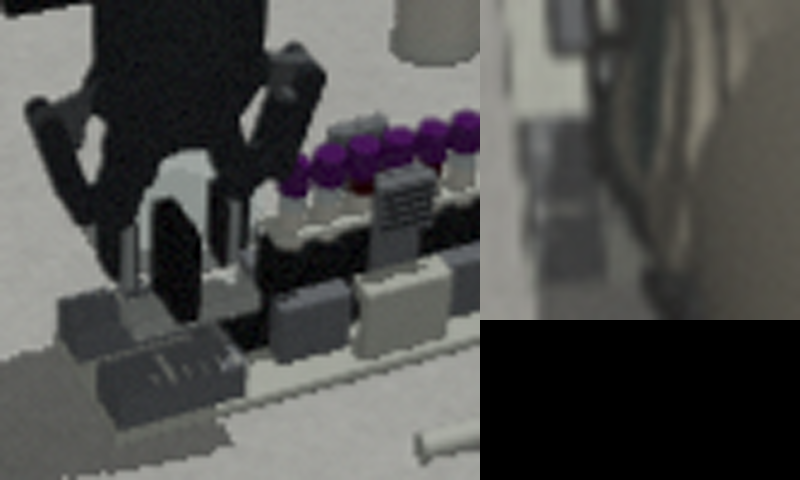

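The fingers straddle the black fin at crop (178,260), so I close them.

move_arm --plan '[[[0, 0, 0], [0, 0, 0], 0.05], [[0, 0, 0], [0, 0, 0], 0.05], [[0, 0, 0], [0, 0, 0], 0.05], [[0, 0, 0], [0, 0, 0], 0.05], [[0, 0, 0], [0, 0, 0], 0.05]]'

```text
clock: 2.7
eef_pos: [515.1, -209.6, 64.4]
tool_rot: [3.141, 0.001, 1.663]
force: [-1.5, -1.0, 7.5]
width: 10.8
gripper_force: 58.9
```

Run:
```python
from h import *
for _ in range(6): cams.get_image("side"); s=status.read_state();print(s["eef_pos"],s["force"],s["width"],s["gripper_force"])
```

```text
[ 515.11331605 -209.64906597   64.38463717] [-1.07875766 -0.97356873  7.31561524] 11.058380501407179 58.87096703052521
[ 515.13658002 -209.63157808   64.39429346] [-0.94111366 -0.91204786  6.09355797] 11.064547829649502 58.8704377412796
[ 515.10839629 -209.66857269   64.38561416] [-1.32173292 -0.77178532  6.78564221] 11.119931908497229 58.8704252243042
[ 515.10952129 -209.67731705   64.38480581] [-1.94663627  0.07961237  6.43981698] 10.943698685416306 58.87073993682861
[ 515.13031383 -209.63344578   64.38419362] [-2.06173659 -0.88759981  6.5637635 ] 10.663814380515323 58.87065589427948
[ 515.15026171 -209.62987075   64.39734958] [-1.73310173 -0.62875569  6.923659  ] 10.978761933627698 58.87006759643555
```

move_arm --plan '[[[-3, -0.3, 0], [0, 0, 0], 0.05], [[-5, -0.5, 0], [0, 0, 0], 0.05], [[-5, -0.5, 0], [0, 0, 0], 0.05], [[-5, -0.5, 0], [0, 0, 0], 0.05], [[-5, -0.5, 0], [0, 0, 0], 0.05], [[-5, -0.5, 0], [0, 0, 0], 0.05], [[-3, -0.3, 0], [0, 0, 0], 0.05], [[0, 0, 0], [0, 0, 0], 0.05], [[0, 0, 0], [0, 0, 0], 0.05]]'

```text
clock: 4.12
eef_pos: [488.8, -212.4, 64.4]
tool_rot: [3.132, 0.002, 1.663]
force: [7.9, -0.7, -0.4]
width: 10.8
gripper_force: 58.8
```

Run:
```python
from h import *
a=cams.get_image("side");cv2.imwrite("pics/side2.png",a)
o=cv2.resize(a[270:340,310:390],(800,600)[:1]+(600,),interpolation=cv2.INTER_CUBIC)
cv2.imwrite("pics/c3.png",o);s=status.read_state();print(s["eef_pos"],s["force"],s["width"])
```

```text
[ 488.77635854 -212.38820485   64.42415625] [ 7.66685817 -1.46751377 -1.45061091] 10.747089817919568
```

View pics/c3.png

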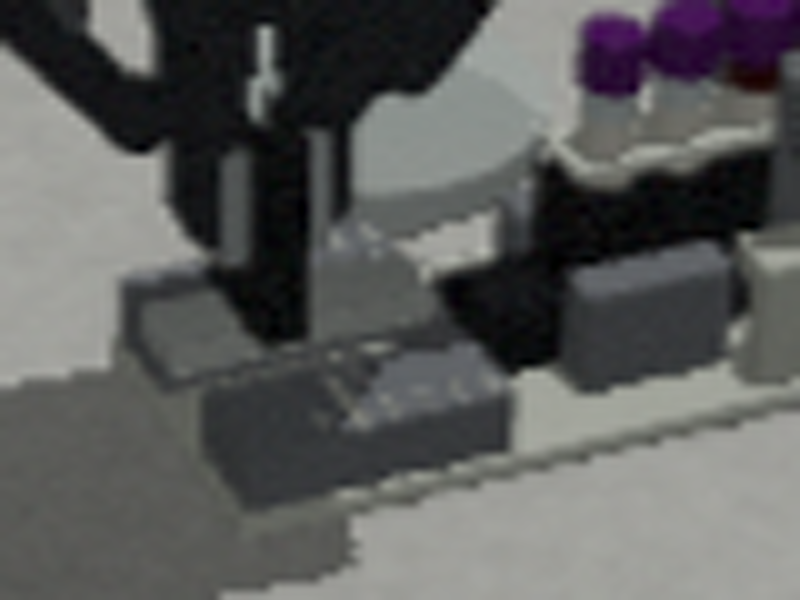

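The slide has moved 26.5 mm (4.5 mm was lost to compliance). The long mark is at crop (346,399) and the shaded pointer lies close to it. I pull 4 mm more.

move_arm --plan '[[[-2, -0.2, 0], [0, 0, 0], 0.05], [[-2, -0.2, 0], [0, 0, 0], 0.05], [[0, 0, 0], [0, 0, 0], 0.05], [[0, 0, 0], [0, 0, 0], 0.05]]'

```text
clock: 4.68
eef_pos: [485.2, -212.7, 64.4]
tool_rot: [3.131, 0.002, 1.664]
force: [9.7, -0.7, -1.2]
width: 10.9
gripper_force: 58.7
```

move_arm --plan '[[[2, 0.2, 0], [0, 0, 0], 0.05], [[2, 0.2, 0], [0, 0, 0], 0.05], [[0, 0, 0], [0, 0, 0], 0.05]]'

```text
clock: 5.05
eef_pos: [485.1, -212.8, 64.3]
tool_rot: [3.139, 0.002, 1.662]
force: [2.3, -1.9, 6.5]
width: 10.8
gripper_force: 59.9
```

move_arm --plan '[[[0, 0, 0], [0, 0, 0], 0.5], [[0, 0, 0], [0, 0, 0], 0.5], [[0, 0, 0], [0, 0, 0], 0.5], [[0, 0, 40], [0, 0, 0], 0.5], [[0, 0, 50], [0, 0, 0], 0.5], [[0, -40, 40], [0, 0, 0], 0.5], [[0, -60, 0], [0, 0, 0], 0.5], [[0, -60, 0], [0, 0, 0], 0.5], [[0, -20, 0], [0, 0, 0], 0.5]]'

```text
clock: 6.18
eef_pos: [481.6, -397.2, 192.7]
tool_rot: [-3.14, 0.002, 1.655]
force: [-0.5, 0.5, 0.1]
width: 42.6
gripper_force: 0.0
```

Run:
```python
from h import *
a=cams.get_image("side");b=cams.get_image("top");cv2.imwrite("pics/side3.png",a);cv2.imwrite("pics/top3.png",b)
o=np.zeros((500,800,3),np.uint8);o[:,:500]=cv2.resize(a[285:335,320:370],(500,500),interpolation=cv2.INTER_CUBIC)
o[:300,500:]=cv2.resize(b[235:265,368:398],(300,300),interpolation=cv2.INTER_CUBIC)
cv2.imwrite("pics/c4.png",o);s=status.read_state();print(s["clock"],s["eef_pos"],s["force"])
```

```text
6.275 [ 482.39420071 -394.71564877  192.48530773] [ 0.3451057   0.21270431 -1.03977137]
```

View pics/c4.png

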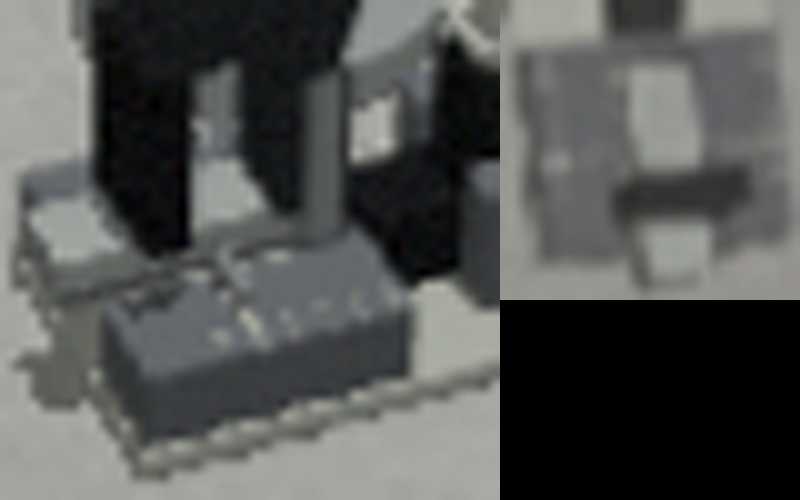

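The pointer's right half at crop (235,270) lines up with the long mark at crop (255,325) to within about 2 mm. The hand also travelled 30 mm, so the keeper is within tolerance and released. Next is the cassette.

move_arm --plan '[[[15, 22, 0], [0, 0, -10], 1], [[15, 22, 0], [0, 0, -10], 1], [[15, 22, 0], [0, 0, -10], 1], [[15, 22, 0], [0, 0, -10], 1], [[15, 22, 0], [0, 0, -10], 1], [[15, 22, 0], [0, 0, -10], 1], [[15, 22, 0], [0, 0, -10], 1], [[15, 22, 0], [0, 0, -10], 1], [[17, 22, 0], [0, 0, -10], 1], [[0, 0, 0], [0, 0, 0], 1]]'

```text
clock: 7.52
eef_pos: [622.0, -187.6, 192.7]
tool_rot: [-3.138, -0.0, 0.099]
force: [-0.1, -1.0, -0.3]
width: 85.3
gripper_force: 0.0
```

move_arm --plan '[[[0, 0, 0], [0, 0, 0], 1], [[0, 0, 0], [0, 0, 0], 1]]'

```text
clock: 7.78
eef_pos: [619.8, -195.0, 193.3]
tool_rot: [3.142, 0.001, 0.09]
force: [-0.0, 0.5, -0.1]
width: 85.3
gripper_force: 0.0
```

move_arm --plan '[[[-0.5, -2, -20], [0, 0, 0.2], 1], [[0, 0, -30], [0, 0, 0], 1], [[0, 0, -30], [0, 0, 0], 1], [[0, 0, -26], [0, 0, 0], 1], [[0, 0, -12], [0, 0, 0], 1], [[0, 0, -8], [0, 0, 0], 1], [[0, 0, 0], [0, 0, 0], 1], [[0, 0, 0], [0, 0, 0], 1]]'

```text
clock: 8.78
eef_pos: [620.9, -196.5, 68.3]
tool_rot: [3.141, -0.002, 0.094]
force: [0.7, -0.2, 0.1]
width: 85.6
gripper_force: 0.0
```

Run:
```python
from h import *
a=cams.get_image("side")
cv2.imwrite("pics/c5.png",cv2.resize(a[230:330,340:450],(660,600),interpolation=cv2.INTER_CUBIC));s=status.read_state();print(s["clock"],s["eef_pos"],s["force"])
```

```text
8.825 [ 620.9022469  -196.47278631   68.25535822] [-1.00206127 -0.07894426 -0.37018233]
```

View pics/c5.png

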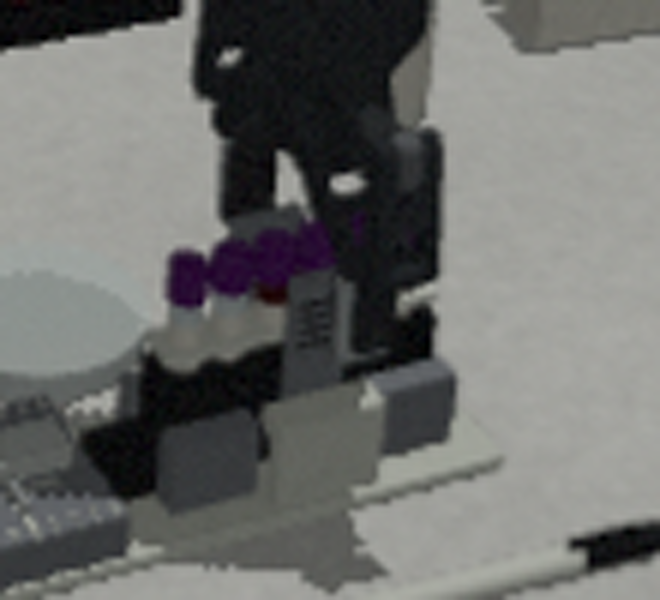

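The open hand stands over the cassette, with the near finger at crop (400,220) and the right pad at crop (313,310). I compare these with projected positions.

Run:
```python
from h import *
C=np.array([619.4,-196.8]);t=np.radians(5.4);u=np.array([np.cos(t),np.sin(t)]);v=np.array([-u[1],u[0]])
def q(x,y,z,c=C):
    X=[*(c+x*u+y*v),z];a,b=proj("side",X);print((x,y,z),"crop",round((a-340)*6),round((b-230)*6),"top",np.round(proj("top",X),1))
for x in(-15,15):
    for z in(70,100): q(x,-27,z)
T=np.array([620.9,-196.5])
for x in(-11,11): q(x,-43,81,T);q(x,-57,81,T);q(x,43,81,T)
q(-45,0,106);q(45,0,106)
```

```text
(-15, -27, 70) crop 295 353 top [390.9 213.5]
(-15, -27, 100) crop 300 287 top [392.4 212.2]
(15, -27, 70) crop 367 335 top [390.  203.5]
(15, -27, 100) crop 374 269 top [391.4 202.1]
(-11, -43, 81) crop 331 350 top [396.6 210.7]
(-11, -57, 81) crop 350 373 top [401.3 210.4]
(-11, 43, 81) crop 225 224 top [367.7 213. ]
(11, -43, 81) crop 385 337 top [395.9 203.4]
(11, -57, 81) crop 404 359 top [400.6 203. ]
(11, 43, 81) crop 276 211 top [367.  205.7]
(-45, 0, 106) crop 194 251 top [384.4 222.9]
(45, 0, 106) crop 410 200 top [381.6 192.3]
```

move_arm --plan '[[[-3, -0.5, -2], [0, 0, 0], 1], [[0, 0, 0], [0, 0, 0], 0.6], [[0, 0, 0], [0, 0, 0], 0.4], [[0, 0, 0], [0, 0, 0], 0.3], [[0, 0, 0], [0, 0, 0], 0.2], [[0, 0, 0], [0, 0, 0], 0.2], [[0, 0, 0], [0, 0, 0], 0.2], [[0, 0, 0], [0, 0, 0], 0.2]]'

```text
clock: 9.82
eef_pos: [617.9, -197.4, 67.7]
tool_rot: [3.141, -0.002, 0.094]
force: [-3.9, 0.5, 14.1]
width: 33.1
gripper_force: 60.9
```

Run:
```python
from h import *
for _ in range(3): cams.get_image("side"); s=status.read_state();print(s["clock"],s["eef_pos"],s["force"],s["torque"],s["width"],s["gripper_force"])
```

```text
9.875 [ 617.8413106  -197.38785543   67.65879586] [-3.29224027 -0.09364602 13.57528944] [0.16095588 0.76394406 0.14995338] 32.99191598321739 60.94099760055542
9.925 [ 617.86667769 -197.37394797   67.66747037] [-4.06529763  0.39511174 14.13616594] [0.14601542 0.76089589 0.18431819] 33.10373362308283 60.941176414489746
9.975 [ 617.87776779 -197.35478956   67.68172054] [-2.71506513  0.13087046 13.88748417] [0.12685235 0.73507103 0.17744148] 32.615020018412245 60.94059705734253
```

Run:
```python
from h import *
a=cams.get_image("side")
cv2.imwrite("pics/c6.png",cv2.resize(a[230:310,350:440],(675,600),interpolation=cv2.INTER_CUBIC))
```

```text
(no output)
```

View pics/c6.png

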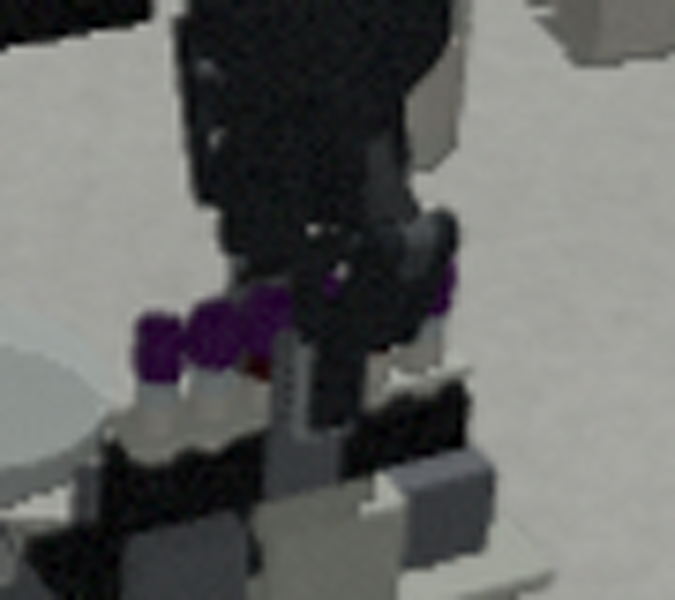

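The near finger at crop (335,370) lies on the right pad, which spans about 270–355, so the catches are pinched. I lift straight up slowly.

move_arm --plan '[[[0, 0, 3], [0, 0, 0], 0.2], [[0, 0, 5], [0, 0, 0], 0.2], [[0, 0, 7], [0, 0, 0], 0.2], [[0, 0, 8], [0, 0, 0], 0.2], [[0, 0, 8], [0, 0, 0], 0.2], [[0, 0, 0], [0, 0, 0], 0.2]]'

```text
clock: 10.78
eef_pos: [618.0, -196.8, 97.3]
tool_rot: [3.141, -0.002, 0.094]
force: [0.5, 0.3, -3.7]
width: 33.1
gripper_force: 60.1
```

The force reads −3.7 N, which is the cassette's weight hanging free. I raise it further.

move_arm --plan '[[[0, 0, 10], [0, 0, 0], 0.2], [[0, 0, 18], [0, 0, 0], 0.2], [[0, 0, 20], [0, 0, 0], 0.2], [[0, 0, 20], [0, 0, 0], 0.2], [[0, 0, 18], [0, 0, 0], 0.2], [[0, 0, 14], [0, 0, 0], 0.2], [[0, 0, 8], [0, 0, 0], 0.2], [[0, 0, 0], [0, 0, 0], 0.2], [[0, 0, 0], [0, 0, 0], 0.2], [[0, 0, 0], [0, 0, 0], 0.2]]'

```text
clock: 12.02
eef_pos: [616.8, -196.6, 203.5]
tool_rot: [-3.141, 0.001, 0.094]
force: [0.0, 0.6, -4.3]
width: 32.5
gripper_force: 60.3
```

Run:
```python
from h import *
a=cams.get_image("side")
cv2.imwrite("pics/c7.png",cv2.resize(a[200:340,310:470],(800,700)[:1]+(600,),interpolation=cv2.INTER_CUBIC));s=status.read_state();print(s["clock"],s["eef_pos"],s["force"],s["width"],s["gripper_force"])
```

```text
12.075 [ 616.91840171 -196.62393447  203.60792819] [-0.00880319 -0.95879292 -3.5228653 ] 33.01638373422375 60.279725790023804
```

View pics/c7.png

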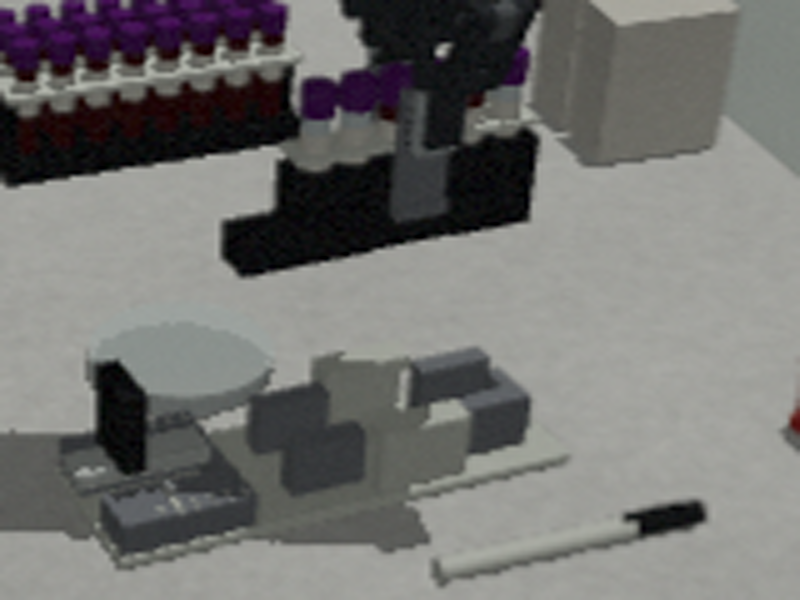

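The cassette at crop (380,200) hangs upright and clear of the dock, and the keeper fin at crop (120,415) is still drawn out. I hand the job in.

```bash
python3 -c "
from cell import ctrl;print(ctrl.finish_job())"
```

```text
the job is handed in; nothing more can be done
None
```

The job is handed in: the keeper was released about 2 mm or less from the long mark (by image and hand travel), and the cassette hangs still and upright by its pinched catches, underside about 14 cm above the bench; no verdict was returned.

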